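# Hold a valve body's bore plug down through the guide bush of a press jig

### The job

A gearbox valve body is clamped on the sliding carrier of the blue press jig: push the carrier by its black knob along the rails to the next station, where it clicks into its notch with the recessed brass plug right under the guide bush of the bridge. Then take the yellow screwdriver out of the wooden block, reach its blade straight down through the guide bush and press the plug all the way down against its spring. Finish with the screwdriver still in the gripper, holding the plug fully down so that its retainer can be fitted, and leave the other things on the bench where they are.

Things in the scene. Friction and masses are not known exactly. Their poses are not given: they have to be found in the camera images.
- jig: blue press jig fixed to the bench, bed 156 x 320 mm. Origin: bench level, under the guide bush. +y runs along the rails in the direction the carrier has to go, x across them. The bed reaches 215 mm to -y and 105 mm to +y. The bridge over the rails is 144 mm across x, 44 mm along y; underside 82 mm, top 92 mm above the bench.
- guide_bush (a point): centre of the top face of the brass guide bush in the bridge, 96 mm above the bench. Vertical through hole 11 mm wide, countersunk to 18 mm at the top; its lower end is at 82 mm. From here the plug's top is 40 mm down, 46 mm when fully pressed.
- carrier (a joint): travel of the carrier along the jig's +y in m: 0 at the loading end, 0.075 at the next station (spring ball clicks into a notch of the index bar; plug under the bush), 0.120 at a further station, end stop 0.130. Starts between 0 and 0.030. Within about 4 mm the ball snaps it into the notch; some 6 N push it out again, 1 to 2 N move it between notches.
- carrier_knob (a point): centre of the black push knob, 27 mm across and 26 mm high, on a 12 mm post on the carrier, 96 mm above the bench; always 108 mm to the jig's -y side of the plug. 27 mm free before the casting (78 mm high); open on the other three sides.
- plug_top (a point): centre of the flat top of the brass plug, 14 mm across, sitting 22 mm down a vertical 16 mm bore in the top of the aluminium valve body (casting top 78 mm above the bench). Moves with the carrier and goes down when pressed. The neighbouring bore's plug is fixed and finished.
- plug (a joint): how far the plug is pressed down in m: 0 up, 0.006 fully down on its stop. Its spring pushes back with 4 N at the top and 9 N at the bottom.
- block: wooden screwdriver block, 62 x 150 x 58 mm, fixed. Origin: centre of its underside; three 9 mm holes, 53 mm deep, in a row along its y, 45 mm apart (the middle one is empty). The yellow and the red screwdriver stand in the end holes, either way round, tip down, handle up.
- yellow_driver: yellow and black screwdriver, 149 mm long, 0.11 kg. Its own +y runs along the tool from the blade to the handle's end (points up while it stands in the block). Handle 98 mm long, 28 mm thick; blade shank 50 mm long, 6.5 mm thick. The origin lies beside the handle, so use the two points.
- driver_grip (a point): point on the yellow screwdriver's axis, in the upper half of its handle, 112.5 mm from the blade tip and 35 mm from the handle's end.
- driver_tip (a point): very tip of the yellow screwdriver's blade, on its axis.
- red_driver: red stubby screwdriver, 98 mm long, handle 31 mm; its 38 mm shank is too short for the plug. Stands in the wooden block; bystander. Origin beside the handle.
- servo_piston: aluminium piston with a stem, 52 mm across, 61 mm high, origin at the centre of its underside; bystander.
- planet_carrier: steel gear, 66 mm across, 30 mm high, origin at the centre of its underside; bystander.
- bronze_bushing: bronze bushing, 38 mm across, 18 mm high, origin at the centre of its underside; bystander.

How it is judged:
By the outcome, as a careful person would: the job done as asked, in the order asked, and still so for the second after the job is handed in, while the arm keeps its last pose, push and grip.
It also fails if it takes over 61 s, if anything falls off the work surface, if the arm or the gripper's body presses on something with over 40 N, if the wrist force passes 120 N, or if a joint passes its speed limit or range.

### The arm

A 6-joint arm with a two-finger parallel gripper is mounted at the origin on a cart in front of the work surface, level with it; the furniture and walls round the work are solid. World frame = base frame: x ahead of the robot, y to its left, z up, the work surface at z = 0. Lengths are in m, angles in rad, forces in N, time in s.
With the tool pointing down it reaches from about 0.375 to 0.975 m from the base axis. Payload 3.8 kg.
Tool frame: the origin (TCP) lies at the very end of the fingers, on their centre line; the grasp point (between the pads) lies 19 mm behind it; z points along the fingers, y is the line along which they close (so a half turn about z gives the same grasp; the last joint's range is limited). The gripper opens to 85 mm and grips with 20 to 120 N. Pads are 22 mm wide; open, the fingers measure 114 mm over their backs; the gripper's body (76 mm by 85 mm) begins 54 mm behind the grasp point. The pads swing forward as they close: fully open they stand 13 mm farther back than shut.
Start: joints at [1.236, 0.264, 1.604, -0, 1.274, -0.037], TCP at [0.198, 0.645, 0.2] pointing down, gripper open.
Joint ranges: [-2.63, 2.63], [-0.94, 2.18], [0.31, 2.57], [-1.31, 4.45], [0, 2.66], [-2.55, 2.55]. Speed limits (rad/s): [2.57, 2.57, 3.14, 3.14, 3.14, 3.14].

### API

Orientations are given as a rotation vector (axis times angle).
In Python, from workcell import monitor, viewer, job gives the robot as it stands. The module is installed in compiled form; this text tells all that it offers.
- The arm moves only by the tool step_arm, never from a script. Its argument "series" is one flat list of numbers, 4 for each row, row after row: the shift along the tool's x, y, z in m, then the turn about the tool's z in rad. A call has 1 to 8 rows; each row is the pose to reach, as a shift and turn from the pose commanded when the call began, along the tool's axes at that moment; what a row does not reach only later rows make up. A row lasts 1/8 s, in which the tool goes at most 62.5 mm and 10.7 degrees, less where a joint would pass 70% of its speed; a pose out of reach is approached as far as the arm can. A call with a gripper value outside its range is refused whole. "gripper" is the opening, from 0 (shut) to 1 (fully open), set as the call begins (left out, the last holds). The fingers move at their own pace and stop on an object; "newtons" is the grip in N (left out, the last holds). Time passes only in rows, so rows that repeat a pose let the fingers close. It gives the time, the measured TCP pose, the force, the opening and the grip force at its end, in the units of the state.
- monitor.read_state(): the state, without advancing time (a new reading comes with each control period).
- viewer.read_camera(name): name is "scene" or "top" or "wrist"; returns a dict with "image" (480x640x3 uint8, red, green, blue), "intrinsics" (3x3 intrinsics, pixels), "distortion" ([k1, k2, p1, p2, k3] as OpenCV has them; the pictures are not rectified), "T" (4x4, takes a point from camera to world coordinates); the wrist camera has in their place "hand_eye" (4x4, takes a point from camera to tool coordinates, whose origin is the TCP and whose axes are the flange's). Camera axes: x right, y up, looking along -z (the intrinsics and any distortion apply to the point x, -y, -z); pixel columns grow to the right and rows downward; lengths in m; the calibration is good to about 2 mm. A picture is of the moment at which its call begins: read the wrist's pose just before it. There is no depth.
- job.finish_job(): hands the job in; it is judged then, once.
Trained networks look in a picture, given as the dict that the camera call returned (one of the last four; its "shot" number tells which), for a name from the list of things; names that differ only in an ending like _2 or _b are one class to them, and where a whole thing is asked for, a point or a joint stands for the part that bears it (a point fixed in the world has none). Each returns a list of dicts, best first, with "score" (0 to 1); they miss things now and then, are a little off and sometimes report something else, mostly with a low value. They report only what shows in the picture. A call takes as long as a camera call.
- viewer.boxes_of(picture, label): "extent" ([centre column, centre row, width, height] in pixels, round what is visible of it).
- viewer.spot_point(picture, label): "point" ([column, row] in pixels: a listed point, or the origin of a listed thing).
The state is a dict: "time": time; "q": joint angles; "joint_vel": joint speeds; "joint_torque": joint torques, N m; "tool_pos": TCP position; "tcp_rot": TCP orientation; "wrist_force": force on the tool from outside, world axes, zero at the start; "torque": the same for the moment, N m; "width": opening from 0.0 (shut) to 1.0 (fully open); "grip_force": force on a finger pad.
Only numpy, scipy, OpenCV 4.12 (cv2) and the standard library are available. Lean on these libraries where they do the work, as an engineer would, in place of code of your own. Each camera call takes 0.05 s, during which the arm holds its last target. There are 200 camera calls.

## Working session

There is one attempt and no reset: what is moved stays moved. The work goes in short steps, Python scripts to look and compute and a tool call to move; the robot and the scene stay as the last step left them, time stands still between calls to the robot, and variables do not carry over. Pictures are saved under pics/ and viewed, at most 10 in all, crops included, and the job is handed in when it is done.

Besides the shell and the picture viewer there is one more tool, called by a JSON object that holds its "op" and its "data". step_arm: Moves the arm, as the interface text tells. Its arguments: {"type":"object","properties":{"series":{"type":"array"},"gripper":{"type":"number"},"newtons":{"type":"number"}},"required":["series"]}

```bash
mkdir -p pics
cat > h.py <<'E'
import numpy as np, cv2
from scipy.spatial.transform import Rotation as R
from workcell import monitor, viewer, job
def shot(name):
    s=monitor.read_state(); p=viewer.read_camera(name)
    if name=="wrist":
        T=np.eye(4);T[:3,:3]=R.from_rotvec(s["tcp_rot"]).as_matrix();T[:3,3]=s["tool_pos"]
        p["W"]=T@np.array(p["hand_eye"])
    else: p["W"]=np.array(p["T"])
    return p
def ray(p,px):
    u=cv2.undistortPoints(np.array([[px]],float),np.array(p["intrinsics"]),np.array(p["distortion"]))[0,0]
    d=p["W"][:3,:3]@np.array([u[0],-u[1],-1.]); return p["W"][:3,3],d/np.linalg.norm(d)
def tri(rays):
    A=sum(np.eye(3)-np.outer(d,d) for o,d in rays); b=sum((np.eye(3)-np.outer(d,d))@o for o,d in rays)
    x=np.linalg.solve(A,b); return x,[np.linalg.norm(np.cross(x-o,d)) for o,d in rays]
def onz(r,z): o,d=r; return o+d*(z-o[2])/d[2]
def proj(p,X):
    c=np.linalg.inv(p["W"])@np.append(X,1); q=np.array([[c[0],-c[1],-c[2]]])
    return cv2.projectPoints(q,np.zeros(3),np.zeros(3),np.array(p["intrinsics"]),np.array(p["distortion"]))[0][0,0]
def save(p,n): cv2.imwrite("pics/"+n+".png",cv2.cvtColor(p["image"],cv2.COLOR_RGB2BGR))
E
cat > a.py <<'E'
from h import *
np.set_printoptions(precision=4,suppress=True)
P={n:shot(n) for n in("scene","top","wrist")}
for n in P: save(P[n],n+"0")
for l in ["guide_bush","carrier_knob","plug_top","driver_grip","driver_tip","jig","block","red_driver","servo_piston","planet_carrier","bronze_bushing"]:
    rs=[]
    for n in P:
        for d in viewer.spot_point(P[n],l)[:2]:
            print(l,n,round(d["score"],2),np.round(d["point"],1))
        r=viewer.spot_point(P[n],l)
        if r and r[0]["score"]>.4: rs.append(ray(P[n],r[0]["point"]))
    if len(rs)>1: print("   ",*tri(rs))
print(monitor.read_state())
E
python3 a.py
```

```text
guide_bush scene 0.73 [358.5 228.3]
guide_bush top 0.66 [371.5 276. ]
    [ 0.5422 -0.1278  0.0833] [np.float64(0.003211111704004206), np.float64(0.0032111117040041206)]
carrier_knob scene 0.59 [405.1 206.6]
carrier_knob scene 0.4 [265.7 344.8]
carrier_knob top 0.79 [438.9 308.3]
    [ 0.5035 -0.302   0.0961] [np.float64(0.0019025917534852316), np.float64(0.0019025917534851904)]
plug_top wrist 0.58 [143.6 472.3]
driver_grip scene 0.81 [297.5 293. ]
driver_grip top 0.58 [212.1 273.7]
    [0.4408 0.2393 0.1166] [np.float64(0.005436943663430716), np.float64(0.005436943663430863)]
driver_tip scene 0.44 [359.6 257.5]
jig scene 0.9 [364.6 258.9]
jig top 0.56 [364.8 286.2]
    [ 0.5249 -0.1234  0.0045] [np.float64(0.004475329817597246), np.float64(0.0044753298175972695)]
block scene 0.95 [290.5 355.4]
block top 0.75 [200.  278.3]
block wrist 0.93 [128.7 437.9]
    [0.4354 0.2863 0.005 ] [np.float64(0.005850903304224258), np.float64(0.0023727904212936446), np.float64(0.003810607534745916)]
red_driver scene 0.66 [260.9 344. ]
red_driver top 0.75 [176.5 268.7]
red_driver wrist 0.66 [143.1 470.
[... 354 characters left out ...]
3.3 306.6]
bronze_bushing top 0.36 [366.4 285.4]
bronze_bushing wrist 0.51 [ 16.6 447.1]
    [ 0.4502  0.1194 -0.0033] [np.float64(0.08321094096977949), np.float64(0.04379742043801182), np.float64(0.041357584695397374)]
{'time': 3.45, 'q': array([ 1.2361,  0.2639,  1.604 , -0.    ,  1.2737, -0.0369]), 'joint_vel': array([-0.0004, -0.0017, -0.0002,  0.0003,  0.0011,  0.0017]), 'joint_torque': array([ -0.0025, -51.5056, -36.7703,  -0.0004,   0.0013,  -0.    ]), 'tool_pos': array([0.1981, 0.6453, 0.2001]), 'tcp_rot': array([ 0.466 ,  3.1068, -0.    ]), 'wrist_force': array([ 0.0555, -1.1021,  0.4135]), 'torque': array([-0.0035,  0.0087,  0.0034]), 'grip_force': 0.0, 'width': 0.9986621249754339}
```

View pics/scene0.png

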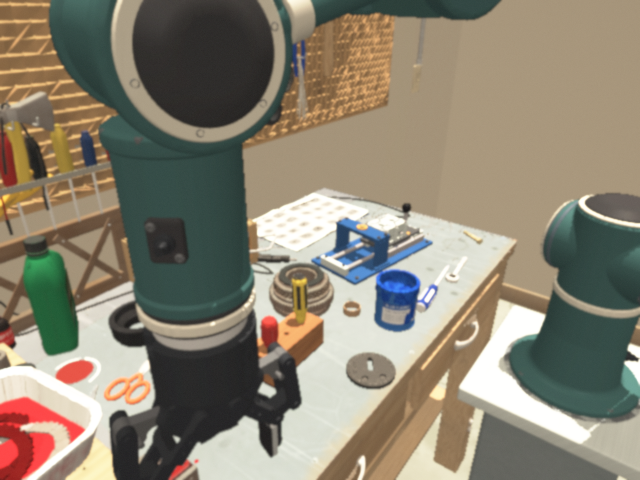

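View pics/top0.png

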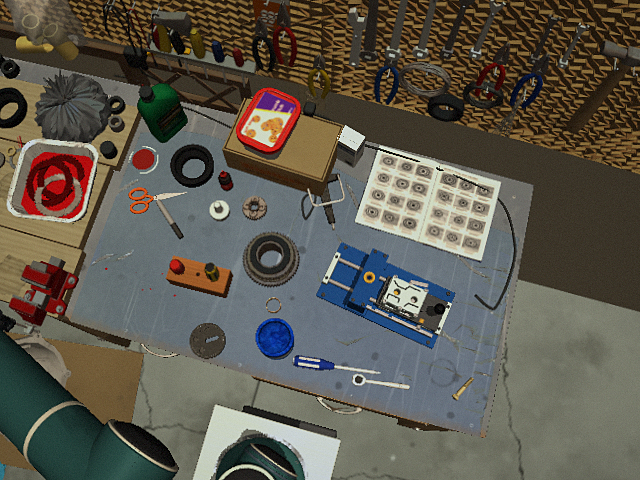

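Scene view: the jig sits at about (375,245) with its knob at (405,207), and the block with the yellow driver is at (300,295). Top view: the knob is at (439,308), the bush at (369,277) and the yellow handle at (211,270). The robot's base is at the lower edge. I'm moving to a pose over the block and turning the fingers across the rails.

{"op": "step_arm", "data": {"series": [-0.36,-0.3,-0.08,1.49,-0.36,-0.3,-0.08,1.49,-0.36,-0.3,-0.08,1.49,-0.36,-0.3,-0.08,1.49,-0.36,-0.3,-0.08,1.49,-0.36,-0.3,-0.08,1.49,-0.36,-0.3,-0.08,1.49,-0.36,-0.3,-0.08,1.49]}}

```text
time: 4.45
tool_pos: [0.4556, 0.2505, 0.2811]
tcp_rot: [2.456, 1.957, 0.002]
wrist_force: [-0.4, -0.1, -0.5]
width: 1.004
grip_force: 0.0
```

```bash
cat > b.py <<'E'
from h import *
import sys
np.set_printoptions(precision=4,suppress=True)
p=shot("wrist"); save(p,sys.argv[1]); s=monitor.read_state()
print(s["time"],s["tool_pos"],R.from_rotvec(s["tcp_rot"]).as_matrix().round(3).tolist(),s["q"],"cam",p["W"][:3,3],p["W"][:3,2])
for a in sys.argv[2:]:
    l,z=a.split("=")
    for d in viewer.spot_point(p,l)[:2]: print(l,round(d["score"],2),np.round(d["point"],1),onz(ray(p,d["point"]),float(z)))
E
python3 b.py w1 driver_grip=0.117 block=0 red_driver=0.06
```

```text
4.5 [0.4579 0.2478 0.2819] [[0.23, 0.973, 0.005], [0.973, -0.23, -0.002], [-0.001, 0.005, -1.0]] [ 0.4512 -0.0744  1.8231 -0.0042  1.3898  0.6838] cam [0.4712 0.3293 0.4553] [0.0664 0.3036 0.9505]
driver_grip 0.81 [307.3 223.4] [0.4409 0.2423 0.117 ]
block 0.76 [298.2 167.9] [0.436  0.2858 0.    ]
red_driver 0.73 [279.9 115.9] [0.4347 0.3491 0.06  ]
red_driver 0.73 [443.3 129.1] [0.6033 0.2978 0.06  ]
```

{"op": "step_arm", "data": {"series": [-0.446,0.149,0,0,-0.446,0.149,0,0,-0.446,0.149,0,0,-0.446,0.149,0,0,-0.446,0.149,0,0,-0.446,0.149,0,0,-0.446,0.149,0,0,-0.446,0.149,0,0]}}

```text
time: 5.65
tool_pos: [0.5039, -0.216, 0.2795]
tcp_rot: [-2.447, -1.969, 0.0]
wrist_force: [0.5, 0.6, -0.9]
width: 0.998
grip_force: 0.0
```

```bash
python3 b.py w2 carrier_knob=0.096 guide_bush=0.096 plug_top=0.056 jig=0
```

```text
5.7 [ 0.5042 -0.219   0.2792] [[0.215, 0.977, -0.001], [0.977, -0.215, -0.003], [-0.003, -0.0, -1.0]] [-0.4532 -0.0142  1.7701 -0.0027  1.3851 -0.2358] cam [ 0.5192 -0.1371  0.4536] [0.0658 0.3042 0.9503]
carrier_knob 0.84 [332.2 282.7] [ 0.499  -0.3014  0.096 ]
guide_bush 0.85 [326.5 107.8] [ 0.5304 -0.1218  0.096 ]
plug_top 0.44 [327.9 177.8] [ 0.5178 -0.1931  0.056 ]
jig 0.83 [326.4 110.9] [ 0.5325 -0.1212  0.    ]
```

View pics/w2.png

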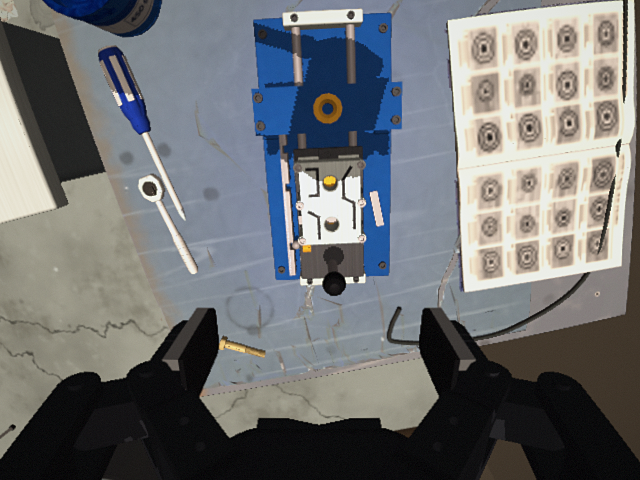

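The wrist view shows the knob at (334,283), the bush at (327,108) and the yellow plug at (330,183). The rails run straight up the image.

{"op": "step_arm", "data": {"series": [-0.082,0.014,0.125,-0.044,-0.082,0.014,0.125,-0.044,-0.082,0.014,0.125,-0.044,-0.082,0.014,0.125,-0.044]}}

```text
time: 6.4
tool_pos: [0.4989, -0.2963, 0.1535]
tcp_rot: [-2.402, -2.019, 0.001]
wrist_force: [0.3, 0.1, 0.1]
width: 0.998
grip_force: 0.0
```

```bash
python3 b.py w3 carrier_knob=0.096 guide_bush=0.096 plug_top=0.056 jig=0
python3 - <<'E'
from h import *
# triangulate knob/bush/plug between w2 and w3 poses is done from printed rays
E
```

```text
6.45 [ 0.5002 -0.2967  0.1556] [[0.171, 0.985, 0.0], [0.985, -0.171, 0.001], [0.001, -0.0, -1.0]] [-0.5787  0.1211  1.857   0.0008  1.1639 -0.4067] cam [ 0.5112 -0.2171  0.3278] [0.0549 0.3046 0.9509]
carrier_knob 0.61 [321.6 256.5] [ 0.498  -0.3025  0.096 ]
plug_top 0.65 [323.6  97.3] [ 0.5177 -0.1971  0.056 ]
jig 0.7 [325.    2.9] [ 0.5326 -0.1199  0.    ]
jig 0.16 [323.5  93. ] [ 0.5195 -0.1894  0.    ]
```

View pics/w3.png

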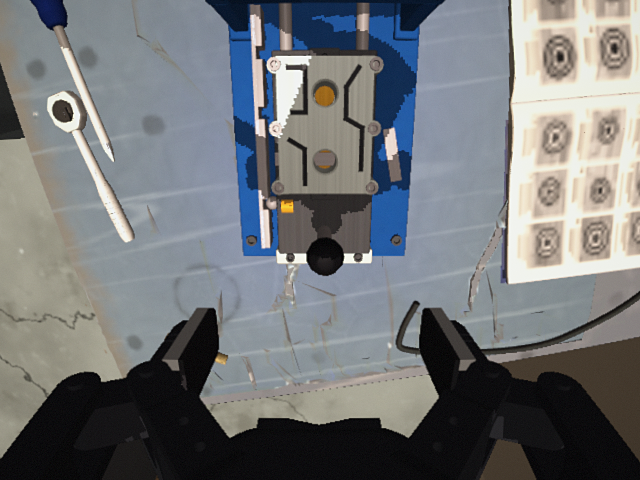

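The wrist view shows the knob at (324,257) and the plug at (323,96), both consistent with the given heights. I'll go down and grip the knob.

{"op": "step_arm", "data": {"series": [-0.005,0,0.03,0,-0.005,0,0.06,0,-0.005,0,0.073,0,-0.005,0,0.073,0]}}

```text
time: 7.15
tool_pos: [0.4987, -0.3023, 0.082]
tcp_rot: [-2.404, -2.021, 0.0]
wrist_force: [0.0, 0.0, -0.1]
width: 1.004
grip_force: 0.0
```

{"op": "step_arm", "data": {"series": [0,0,0,0,0,0,0,0,0,0,0,0,0,0,0,0,0,0,0,0,0,0,0,0], "gripper": 0, "newtons": 25}}

```text
time: 7.9
tool_pos: [0.4988, -0.3028, 0.082]
tcp_rot: [-2.405, -2.021, 0.0]
wrist_force: [0.3, 0.0, 0.6]
width: -0.003
grip_force: 0.0
```

```bash
python3 b.py w4 carrier_knob=0.096 plug_top=0.056
```

```text
7.95 [ 0.4988 -0.3027  0.082 ] [[0.172, 0.985, -0.0], [0.985, -0.172, 0.0], [0.0, -0.0, -1.0]] [-0.5882  0.1939  1.9189  0.      1.0289 -0.4152] cam [ 0.5106 -0.2232  0.2562] [0.0523 0.307  0.9503]
carrier_knob 0.57 [322.4 292.5] [ 0.4991 -0.3016  0.096 ]
plug_top 0.93 [320.9  68.8] [ 0.5169 -0.1947  0.056 ]
```

View pics/w4.png

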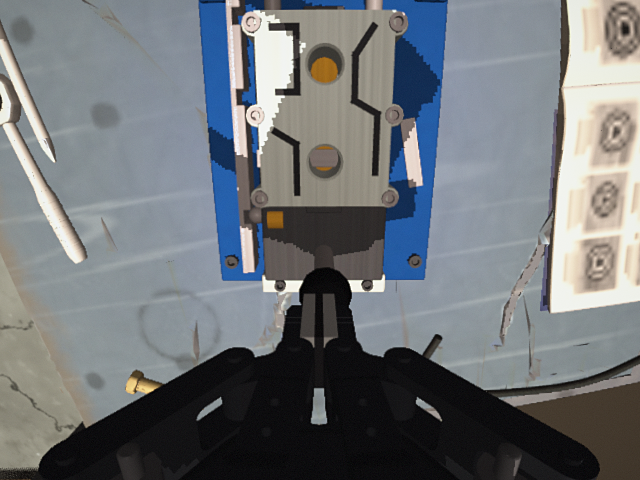

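Run:
```python
from h import *
np.set_printoptions(precision=4,suppress=True)
p=shot("wrist");print(p["intrinsics"],p["distortion"]);print(np.array(p["hand_eye"]))
s=monitor.read_state();t=s["tool_pos"];M=R.from_rotvec(s["tcp_rot"]).as_matrix()
for o in [(0,0,0),(.011,0,0),(-.011,0,0),(.011,0,-.019),(0,0,-.019),(.011,0.006,0)]: print(o,proj(p,t+M@np.array(o)))
q=shot("top")
for l in ["carrier_knob","guide_bush","plug_top"]:
    for d in viewer.spot_point(q,l)[:1]: print(l,d["score"],d["point"],onz(ray(q,d["point"]),.096),onz(ray(q,d["point"]),.056))
cv2.imwrite("pics/t5.png",cv2.resize(q["image"][220:360,300:480,::-1],None,fx=4,fy=4,interpolation=cv2.INTER_CUBIC))
```

```text
[[354.0668   0.     318.6001]
 [  0.     354.0668 241.7086]
 [  0.       0.       1.    ]] [-0.0684  0.      0.      0.      0.    ]
[[ 0.0015  0.9503  0.3115  0.0805]
 [ 1.     -0.0011 -0.0014 -0.0021]
 [-0.001   0.3115 -0.9503 -0.1741]
 [ 0.      0.      0.      1.    ]]
(0, 0, 0) [321.8482 282.9868]
(0.011, 0, 0) [321.9416 263.9977]
(-0.011, 0, 0) [321.757 301.259]
(0.011, 0, -0.019) [322.3402 278.7507]
(0, 0, -0.019) [322.2276 299.3922]
(0.011, 0.006, 0) [333.289  264.0067]
guide_bush 0.68 [372.0, 276.9] [ 0.534  -0.1304  0.096 ] [ 0.5443 -0.1317  0.056 ]
```

View pics/t5.png

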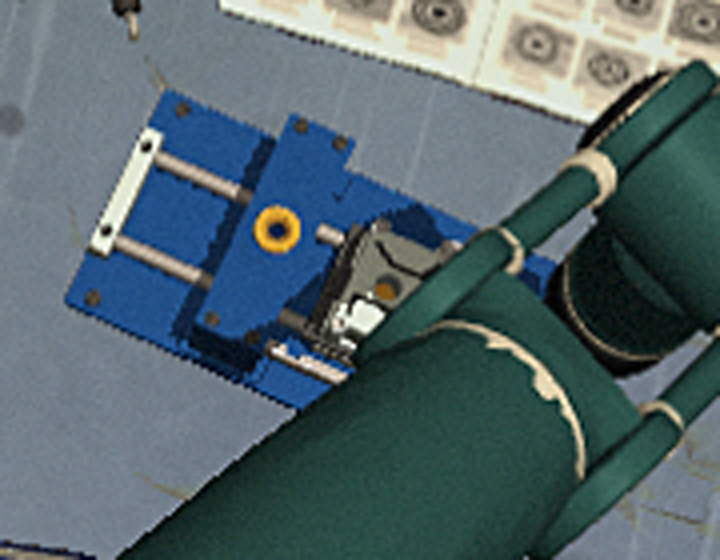

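The picture conflicts with the state. The knob at (324,293) lines up with the tool, but the shut fingertips end at about row 293, while the calibration puts the TCP at row 283 and the pads' front edge at row 264. The finger ends seem to be above the knob top. I'll open partway, go lower and close again, watching the width and force.

{"op": "step_arm", "data": {"series": [0,0,0,0,0,0,0,0,0,0,0,0,0,0,0.006,0,0,0,0.012,0,0,0,0.018,0,0,0,0.018,0], "gripper": 0.65}}

```text
time: 9.18
tool_pos: [0.4981, -0.3023, 0.063]
tcp_rot: [-2.404, -2.02, 0.001]
wrist_force: [-0.0, -0.1, -0.6]
width: 0.649
grip_force: 0.0
```

{"op": "step_arm", "data": {"series": [0,0,0,0,0,0,0,0,0,0,0,0,0,0,0,0,0,0,0,0], "gripper": 0, "newtons": 25}}

```text
time: 9.8
tool_pos: [0.5019, -0.3037, 0.065]
tcp_rot: [2.401, 2.017, 0.005]
wrist_force: [7.4, -1.4, -3.8]
width: 0.272
grip_force: 25.6
```

{"op": "step_arm", "data": {"series": [0,0.003,0,0,0.006,0.003,0,0,0.016,0.003,0,0,0.026,0.003,0,0,0.036,0.003,0,0,0.046,0.003,0,0,0.054,0.003,0,0,0.06,0.003,0,0]}}

```text
time: 10.8
tool_pos: [0.5118, -0.2455, 0.0649]
tcp_rot: [2.403, 2.021, -0.003]
wrist_force: [-3.3, -4.9, 3.0]
width: 0.274
grip_force: 26.2
```

```bash
python3 b.py w5 carrier_knob=0.096 guide_bush=0.096 plug_top=0.056 jig=0 |cut -c1-300; python3 -c "
from h import *
s=monitor.read_state();print(s['wrist_force'],s['width'],s['grip_force'])"
```

```text
10.85 [ 0.512  -0.2442  0.0649] [[0.172, 0.985, -0.0], [0.985, -0.172, -0.001], [-0.001, -0.0, -1.0]] [-0.4884  0.1841  1.9665 -0.0009  0.9908 -0.315 ] cam [ 0.5236 -0.1654  0.2389] [0.0524 0.3096 0.9494]
carrier_knob 0.93 [318.8 312.3] [ 0.5101 -0.2454  0.096 ]
plug_top 0.58 [318.9  63.5] [ 0.5288 -0.1374  0.056 ]
jig 0.95 [318.3  51.1] [ 0.5312 -0.1218  0.    ]
[-1.97429039  2.65225987  6.18463103] 0.27400045777991494 26.39053612947464
```

View pics/w5.png

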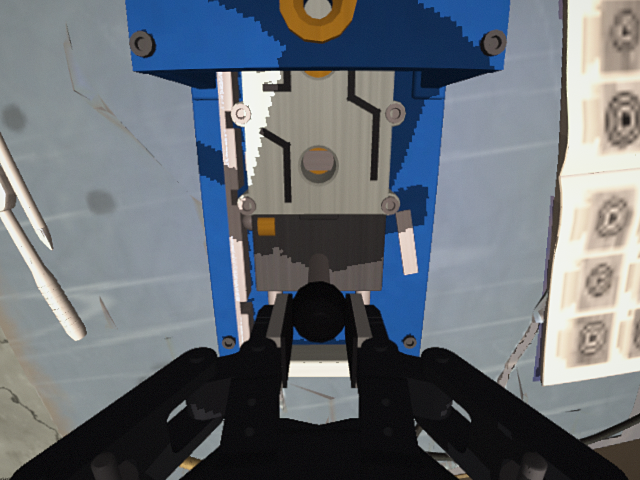

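The knob at (319,312) is now held between the pads, and the carrier has moved about 58 mm. The plug is half under the bridge at (317,70) and the bush ring is at (318,8). I'll continue in small steps and watch for the notch.

{"op": "step_arm", "data": {"series": [0.004,0,0,0,0.008,0,0,0,0.01,0,0,0,0.01,0,0,0]}}

```text
time: 11.55
tool_pos: [0.5137, -0.2345, 0.0649]
tcp_rot: [2.405, 2.021, -0.001]
wrist_force: [-3.1, 0.0, 6.6]
width: 0.278
grip_force: 26.4
```

{"op": "step_arm", "data": {"series": [0.002,0,0,0,0.002,0,0,0]}}

```text
time: 11.8
tool_pos: [0.5141, -0.2322, 0.0649]
tcp_rot: [-2.405, -2.021, -0.0]
wrist_force: [-3.5, 1.6, 6.2]
width: 0.277
grip_force: 26.4
```

{"op": "step_arm", "data": {"series": [0.002,0,0,0,0.002,0,0,0]}}

```text
time: 12.05
tool_pos: [0.5144, -0.23, 0.0649]
tcp_rot: [-2.405, -2.021, -0.001]
wrist_force: [-1.8, 2.1, 6.7]
width: 0.273
grip_force: 26.4
```

```bash
cat > c.py <<'E'
from h import *
np.set_printoptions(precision=4,suppress=True)
p=shot("wrist"); save(p,"w6"); s=monitor.read_state()
print(s["time"],s["tool_pos"],s["wrist_force"],s["width"],s["grip_force"])
g=cv2.cvtColor(p["image"],cv2.COLOR_RGB2HSV)
m=cv2.inRange(g,(15,150,100),(32,255,255)); n,_,st,c=cv2.connectedComponentsWithStats(m)
for i in range(1,n):
    if st[i,4]>40: print(st[i],c[i],onz(ray(p,c[i]),.096),onz(ray(p,c[i]),.056))
for l in ["jig","guide_bush","plug_top"]:
    for d in viewer.spot_point(p,l)[:1]: print(l,d["score"],d["point"],onz(ray(p,d["point"]),{"jig":0,"guide_bush":.096}.get(l,.056)))
E
python3 c.py
```

```text
12.1 [ 0.5144 -0.23    0.0649] [-2.9419  1.5021  5.9574] 0.27575340634386464 26.43267810344696
[ 280    5   76   82 4160] [317.1421  46.2952] [ 0.5308 -0.1222  0.096 ] [ 0.532  -0.1143  0.056 ]
[258 218  17  18 298] [266.057  226.2752] [ 0.4978 -0.1861  0.096 ] [ 0.4899 -0.1961  0.056 ]
jig 0.9 [320.8, 77.7] [ 0.5329 -0.1215  0.    ]
guide_bush 0.65 [317.4, 46.9] [ 0.5308 -0.1224  0.096 ]
plug_top 0.62 [316.6, 65.1] [ 0.5303 -0.1224  0.056 ]
```

{"op": "step_arm", "data": {"series": [0.002,-0.001,0,0,0.002,-0.001,0,0]}}

```text
time: 12.5
tool_pos: [0.5146, -0.2291, 0.0649]
tcp_rot: [2.403, 2.02, 0.0]
wrist_force: [-1.0, -3.4, 4.8]
width: 0.281
grip_force: 26.3
```

{"op": "step_arm", "data": {"series": [0.0015,-0.001,0,0,0.0015,-0.001,0,0]}}

```text
time: 12.75
tool_pos: [0.5147, -0.2286, 0.0649]
tcp_rot: [2.401, 2.018, 0.0]
wrist_force: [2.1, -7.1, 2.4]
width: 0.275
grip_force: 26.1
```

{"op": "step_arm", "data": {"series": [-0.002,0,0,0,-0.002,0,0,0]}}

```text
time: 13.0
tool_pos: [0.5146, -0.2292, 0.0649]
tcp_rot: [2.403, 2.019, 0.003]
wrist_force: [4.9, -3.3, 2.3]
width: 0.274
grip_force: 26.2
```

{"op": "step_arm", "data": {"series": [0,0,0,0,0,0,0,0,0,0,0,0,0,0,0,0,0,0,-0.02,0,0,0,-0.06,0,0,0,-0.1,0,0,0,-0.12,0], "gripper": 0.7}}

```text
time: 14.0
tool_pos: [0.514, -0.2291, 0.1867]
tcp_rot: [2.402, 2.019, 0.002]
wrist_force: [-0.5, -0.1, -0.2]
width: 0.696
grip_force: 0.0
```

```bash
python3 c.py
```

```text
14.05 [ 0.5149 -0.2296  0.1888] [1.5168 0.4299 1.7582] 0.7013443792095034 0.0
[ 299   64   40   42 1207] [318.3952  85.2104] [ 0.531  -0.1223  0.096 ] [ 0.5318 -0.1182  0.056 ]
[279 185  12  12 133] [284.8722 190.5564] [ 0.4934 -0.1909  0.096 ] [ 0.4886 -0.1972  0.056 ]
jig 0.64 [319.8, 96.3] [ 0.5327 -0.1226  0.    ]
guide_bush 0.88 [317.7, 84.6] [ 0.5305 -0.1218  0.096 ]
plug_top 0.63 [316.1, 90.7] [ 0.5293 -0.122   0.056 ]
```

View pics/w6.png

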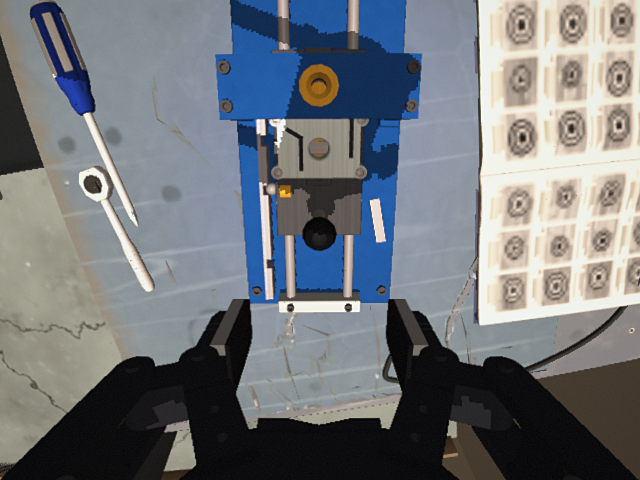

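The plug shows inside the bush ring at (318,88) and the knob is free at (319,234), so the carrier is at its station. Next is the driver. I'll move above the block and triangulate on the way.

{"op": "step_arm", "data": {"series": [0.4,-0.136,-0.06,0,0.4,-0.136,-0.06,0,0.4,-0.136,-0.06,0,0.4,-0.136,-0.06,0,0.4,-0.136,-0.06,0,0.4,-0.136,-0.06,0,0.4,-0.136,-0.06,0,0.4,-0.136,-0.06,0], "gripper": 1}}

```text
time: 15.2
tool_pos: [0.446, 0.1917, 0.2422]
tcp_rot: [-2.398, -2.027, 0.004]
wrist_force: [-0.1, -0.8, -0.1]
width: 1.003
grip_force: 0.0
```

```bash
cat > d.py <<'E'
from h import *
import sys
np.set_printoptions(precision=4,suppress=True)
p=shot("wrist"); save(p,sys.argv[1]); s=monitor.read_state(); print(s["time"],s["tool_pos"],s["tcp_rot"])
import pickle; d=viewer.spot_point(p,"driver_grip"); b=viewer.boxes_of(p,"yellow_driver")
for e in d[:2]: print(e, onz(ray(p,e["point"]),.1175))
print(b[:2])
try: L=pickle.load(open("rays.pkl","rb"))
except Exception: L=[]
L.append(ray(p,d[0]["point"])); pickle.dump(L,open("rays.pkl","wb"))
if len(L)>1: print("tri",*tri(L))
E
python3 d.py d1
```

```text
15.25 [0.4462 0.1898 0.2419] [-2.4004 -2.0252  0.0057]
{'point': [303.2, 166.2], 'score': 0.58} [0.4394 0.242  0.1175]
[{'extent': [304.2, 169.8, 37.4, 44.5], 'score': 0.68}, {'extent': [410.9, 408.2, 52.9, 44.2], 'score': 0.37}]
```

{"op": "step_arm", "data": {"series": [0.04,-0.005,0.06,0,0.04,-0.005,0.06,0,0.04,-0.005,0.06,0]}}

```text
time: 15.72
tool_pos: [0.4492, 0.2276, 0.183]
tcp_rot: [-2.406, -2.02, 0.005]
wrist_force: [0.4, 0.9, -0.2]
width: 1.004
grip_force: 0.0
```

```bash
python3 d.py d2
```

```text
15.775 [0.4501 0.2279 0.1843] [ 2.4059  2.0195 -0.0009]
{'point': [304.2, 229.9], 'score': 0.83} [0.4392 0.24   0.1175]
[{'extent': [305.0, 234.8, 45.0, 65.3], 'score': 0.6}]
tri [0.4402 0.2431 0.1284] [np.float64(9.011862479256804e-05), np.float64(9.011862479252853e-05)]
```

{"op": "step_arm", "data": {"series": [0.011,-0.0125,0,0,0.011,-0.0125,0.03,0,0.011,-0.0125,0.06,0,0.011,-0.0125,0.08,0,0.011,-0.0125,0.088,0,0.011,-0.0125,0.094,0,0.011,-0.0125,0.096,0,0.011,-0.0125,0.096,0]}}

```text
time: 16.88
tool_pos: [0.4397, 0.2424, 0.0887]
tcp_rot: [2.405, 2.021, 0.002]
wrist_force: [0.7, 0.6, 0.6]
width: 1.003
grip_force: 0.0
```

```bash
python3 d.py d3
```

```text
16.925 [0.4397 0.2424 0.0888] [2.4049 2.0209 0.0018]
{'point': [321.6, 314.5], 'score': 0.67} [0.4388 0.2397 0.1175]
[{'extent': [324.4, 321.9, 73.5, 133.0], 'score': 0.87}, {'extent': [270.9, 108.7, 78.7, 76.0], 'score': 0.41}]
tri [0.4395 0.2421 0.1224] [np.float64(0.0004340702798974504), np.float64(0.0007124071152331426), np.float64(0.00044256985437614446)]
```

View pics/d3.png

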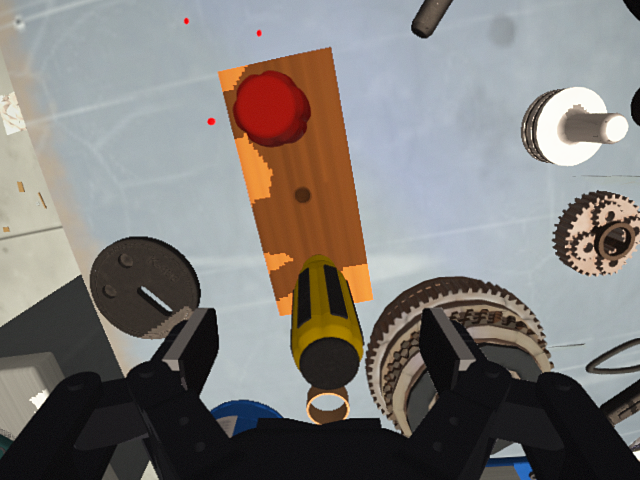

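The handle at (325,320) stands midway between the pads, and the red driver at (272,107) is well clear. I'll close on it firmly.

{"op": "step_arm", "data": {"series": [0,0,0,0,0,0,0,0,0,0,0,0,0,0,0,0,0,0,0,0,0,0,0,0], "gripper": 0, "newtons": 90}}

```text
time: 17.77
tool_pos: [0.4395, 0.2422, 0.0883]
tcp_rot: [2.405, 2.021, 0.001]
wrist_force: [0.5, -0.8, 2.2]
width: 0.303
grip_force: 88.3
```

{"op": "step_arm", "data": {"series": [0,0,-0.02,0,0,0,-0.05,0,0,0,-0.08,0,0,0,-0.12,0,0,0,-0.15,0,0,0,-0.15,0]}}

```text
time: 18.52
tool_pos: [0.4408, 0.243, 0.2407]
tcp_rot: [2.404, 2.02, 0.008]
wrist_force: [0.0, 0.2, -0.6]
width: 0.302
grip_force: 88.7
```

```bash
cat > e.py <<'E'
from h import *
import sys
np.set_printoptions(precision=4,suppress=True)
s=monitor.read_state(); print(s["time"],s["tool_pos"],s["tcp_rot"],s["wrist_force"],s["width"],s["grip_force"])
p=shot("wrist"); save(p,sys.argv[1])
W=np.linalg.inv(np.array(p["W"])@np.linalg.inv(np.array(p["hand_eye"])))
for l in ["driver_grip","driver_tip"]:
    for d in viewer.spot_point(p,l)[:2]:
        o,v=ray(p,d["point"]); x=o+v*((o[2]-s["tool_pos"][2])/-v[2]); 
        # tool coords along the ray at several tool z
        to=W[:3,:3]@o+W[:3,3]; tv=W[:3,:3]@v
        print(l,round(d["score"],2),np.round(d["point"],1),[ (z,(to+tv*(z-to[2])/tv[2]).round(4)[:2].tolist()) for z in (-.04,-.03,-.02,.07,.08,.09)])
E
python3 e.py e1
```

```text
18.525 [0.4408 0.243  0.2407] [2.4041 2.0205 0.0082] [ 0.0387  0.2362 -0.5873] 0.3023788364516057 88.70831001084298
driver_grip 0.64 [316.1 314.3] [(-0.04, [0.0037, -0.0029]), (-0.03, [-0.002, -0.003]), (-0.02, [-0.0077, -0.003]), (0.07, [-0.0592, -0.0036]), (0.08, [-0.0649, -0.0036]), (0.09, [-0.0706, -0.0037])]
driver_grip 0.47 [421.8 419.4] [(-0.04, [-0.0554, 0.049]), (-0.03, [-0.0655, 0.0528]), (-0.02, [-0.0756, 0.0566]), (0.07, [-0.1668, 0.0909]), (0.08, [-0.1769, 0.0947]), (0.09, [-0.187, 0.0985])]
driver_tip 0.79 [319.3 242.7] [(-0.04, [0.0361, -0.0016]), (-0.03, [0.0328, -0.0016]), (-0.02, [0.0295, -0.0015]), (0.07, [-0.0003, -0.0012]), (0.08, [-0.0036, -0.0012]), (0.09, [-0.0069, -0.0011])]
```

{"op": "step_arm", "data": {"series": [-0.34,0.153,0,0,-0.34,0.153,0,0,-0.34,0.153,0,0,-0.34,0.153,0,0,-0.34,0.153,0,0,-0.34,0.153,0,0,-0.34,0.153,0,0,-0.34,0.153,0,0]}}

```text
time: 19.68
tool_pos: [0.5302, -0.1189, 0.236]
tcp_rot: [-2.403, -2.018, 0.003]
wrist_force: [-0.4, 0.3, -0.6]
width: 0.305
grip_force: 88.8
```

```bash
cat > f.py <<'E'
from h import *
np.set_printoptions(precision=4,suppress=True)
s=monitor.read_state(); print(s["time"],s["tool_pos"],s["wrist_force"],s["width"])
P={n:shot(n) for n in("wrist","scene","top")}
for n in P: save(P[n],"f_"+n)
for l in ["driver_tip","guide_bush","driver_grip"]:
    rs=[]
    for n in P:
        r=viewer.spot_point(P[n],l)
        if r:
            o,v=ray(P[n],r[0]["point"]); print(l,n,round(r[0]["score"],2),np.round(r[0]["point"],1),[onz((o,v),z) for z in (.096,s["tool_pos"][2]-.083)])
            if r[0]["score"]>.4: rs.append((o,v))
    if len(rs)>1: print("  tri",*tri(rs))
E
python3 f.py
```

```text
19.675 [ 0.5302 -0.1189  0.236 ] [-0.3905  0.2566 -0.6199] 0.30517021786108095
driver_tip wrist 0.64 [317.8 239.3] [array([ 0.5239, -0.1381,  0.096 ]), array([ 0.5273, -0.1202,  0.153 ])]
driver_tip scene 0.75 [365.9 204.5] [array([ 0.5991, -0.2484,  0.096 ]), array([ 0.5284, -0.1282,  0.153 ])]
  tri [ 0.526  -0.1205  0.1557] [np.float64(0.0018598810481000158), np.float64(0.0018598810481001567)]
guide_bush wrist 0.6 [319.  222.7] [array([ 0.5277, -0.1225,  0.096 ]), array([ 0.5305, -0.1074,  0.153 ])]
guide_bush scene 0.82 [363.5 228.9] [array([ 0.52  , -0.1092,  0.096 ]), array([ 0.4583, -0.0048,  0.153 ])]
guide_bush top 0.79 [372.4 278. ] [array([ 0.5317, -0.1319,  0.096 ]), array([ 0.5172, -0.1299,  0.153 ])]
  tri [ 0.5308 -0.1286  0.0859] [np.float64(0.004911268585254382), np.float64(0.0006174979536803024), np.float64(0.004934293664509434)]
driver_grip wrist 0.55 [318.8 311.1] [array([ 0.5119, -0.2125,  0.096 ]), array([ 0.5175, -0.1811,  0.153 ])]
driver_grip scene 0.93 [368.9 159.8] [array([ 0.8113, -0.6116,  0.096 ]), array([ 0.7164, -0.4501,  0.153 ])]
  tri [ 0.5263 -0.1206  0.2674] [np.float64(0.0031541138816676274), np.float64(0.003154113881667505)]
```

{"op": "step_arm", "data": {"series": [0,0,0.02,0,0,0,0.038,0,0,0,0.038,0,0,0,0.038,0]}}

```text
time: 20.78
tool_pos: [0.5312, -0.1191, 0.1996]
tcp_rot: [-2.405, -2.021, 0.001]
wrist_force: [0.1, -0.4, -0.0]
width: 0.299
grip_force: 88.8
```

```bash
python3 f.py
python3 - <<'E'
import cv2
a=cv2.imread("pics/f_wrist.png")[140:300,220:420]
b=cv2.imread("pics/f_scene.png")[150:260,310:430]
cv2.imwrite("pics/f_crop.png",cv2.hconcat([cv2.resize(a,(450,360),interpolation=cv2.INTER_CUBIC),cv2.resize(b,(350,360),interpolation=cv2.INTER_CUBIC)]))
E
```

```text
20.775 [ 0.5312 -0.1191  0.1996] [ 0.1372 -0.3666 -0.0092] 0.2985939987846789
driver_tip wrist 0.72 [321.  240.8] [array([ 0.5298, -0.1288,  0.096 ]), array([ 0.5308, -0.1222,  0.1166])]
driver_tip scene 0.74 [363.6 217.5] [array([ 0.5568, -0.1687,  0.096 ]), array([ 0.533 , -0.1285,  0.1166])]
  tri [ 0.5301 -0.1219  0.1195] [np.float64(0.000942635835950447), np.float64(0.0009426358359503872)]
guide_bush wrist 0.82 [319.9 231.5] [array([ 0.5302, -0.1208,  0.096 ]), array([ 0.5312, -0.1148,  0.1166])]
guide_bush scene 0.96 [361.2 229.7] [array([ 0.522 , -0.1017,  0.096 ]), array([ 0.4996, -0.0643,  0.1166])]
  tri [ 0.5316 -0.1222  0.086 ] [np.float64(0.0023348463707669616), np.float64(0.002334846370766799)]
driver_grip wrist 0.58 [319.1 315.4] [array([ 0.5163, -0.1972,  0.096 ]), array([ 0.5183, -0.1855,  0.1166])]
driver_grip scene 0.79 [367.3 176.6] [array([ 0.72  , -0.4524,  0.096 ]), array([ 0.6895, -0.4006,  0.1166])]
  tri [ 0.5281 -0.1246  0.2256] [np.float64(0.0010806656955912647), np.float64(0.001080665695591369)]
```

View pics/f_crop.png

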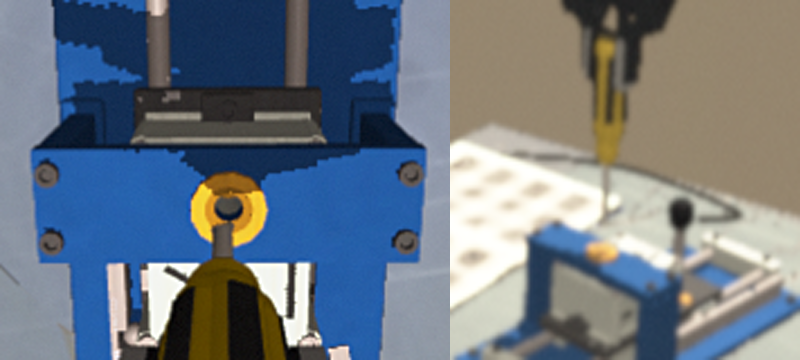

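Left crop: the blade tip is at about (222,222), just below the bush hole at (229,208). Right crop: the tip hangs upright above the bush. I'll measure the sideways offset more exactly from the pixels.

```bash
cat > g.py <<'E'
from h import *
import sys
np.set_printoptions(precision=4,suppress=True)
p=shot("wrist");save(p,"g"); s=monitor.read_state(); print(s["time"],s["tool_pos"],s["wrist_force"])
im=p["image"]; g=cv2.cvtColor(im,cv2.COLOR_RGB2HSV)
m=cv2.inRange(g,(15,150,60),(32,255,255)); m[:, :285]=0; m[:,360:]=0; m[255:]=0
ys,xs=np.nonzero(m); print("ring cols",xs.min(),xs.max(),"rows",ys.min(),ys.max())
c=cv2.findContours(m,cv2.RETR_EXTERNAL,cv2.CHAIN_APPROX_NONE)[0]; c=max(c,key=cv2.contourArea)
h=cv2.convexHull(c)[:,0]; h=h[h[:,1]<246]; e=cv2.fitEllipse(h.astype(np.float32)) if len(h)>5 else None; print("ellipse",e)
if e: print("bush",onz(ray(p,e[0]),.096))
for r in range(228,252,2): print(r,' '.join("%d/%d"%(g[r,c,1],g[r,c,2]) for c in range(310,332)))
E
python3 g.py
```

```text
21.425 [ 0.5314 -0.1192  0.2001] [ 0.214  -0.1295 -0.5514]
ring cols 305 337 rows 216 254
ellipse ((320.73968505859375, 232.3667449951172), (32.704341888427734, 32.77246856689453), 100.17909240722656)
bush [ 0.5311 -0.1218  0.096 ]
228 198/245 199/243 208/226 215/222 216/225 192/205 110/121 25/83 29/79 56/86 75/92 73/91 51/85 31/75 4/68 82/90 171/161 211/207 210/214 216/209 211/221 197/245
230 201/242 209/226 211/219 214/222 200/190 87/105 10/75 22/80 31/81 32/79 20/76 26/78 27/75 25/71 25/71 12/65 12/66 162/135 213/207 211/210 211/208 206/232
232 203/236 210/220 208/219 213/220 195/178 48/59 40/64 20/78 34/83 37/82 33/77 36/79 31/74 37/75 30/76 19/67 122/48 124/78 208/207 217/212 213/205 213/211
234 200/241 208/222 209/218 210/221 213/219 169/128 98/47 170/51 82/56 34/60 8/66 16/64 22/58 36/56 114/47 255/39 78/39 191/147 208/213 213/208 211/151 210/211
236 199/245 209/224 212/215 210/216 211/222 216/223 184/143 71/54 193/45 255/46 255/45 243/43 255/43 255/42 134/40 151/101 202/192 211/211 211/213 211/203 211/139 207/235
238 195/246 201/244 210/225 214/217 216/216 211/221 213/219 211
[... 390 characters left out ...]
232 205/236 197/242 196/246 199/246 198/246 201/245
244 191/255 205/253 201/253 202/255 165/153 52/59 27/67 43/83 37/89 45/97 45/96 30/86 54/94 193/210 201/253 195/249 194/246 196/245 198/245 202/246 209/249 204/254
246 164/177 36/162 146/240 190/255 178/163 70/66 25/70 49/84 49/89 43/96 44/93 27/86 35/88 172/172 202/254 200/251 203/250 202/251 200/255 193/255 129/221 39/155
248 205/173 210/176 202/179 167/176 58/92 40/58 44/76 46/84 48/90 41/94 46/94 42/92 52/94 177/180 188/255 126/220 32/159 69/163 122/167 187/175 207/175 208/172
250 198/174 196/174 203/177 202/177 109/103 48/64 54/80 50/87 43/89 48/95 45/96 52/94 50/92 89/109 185/175 210/175 211/174 205/173 200/173 203/172 197/172 201/171
```

{"op": "step_arm", "data": {"series": [0,0.0015,0,0,0,0.0015,0.01,0,0,0.0015,0.018,0,0,0.0015,0.024,0,0,0.0015,0.03,0,0,0.0015,0.03,0]}}

```text
time: 22.18
tool_pos: [0.5324, -0.1193, 0.1693]
tcp_rot: [-2.404, -2.021, 0.001]
wrist_force: [-0.1, 0.4, -0.0]
width: 0.3
grip_force: 88.8
```

```bash
python3 g.py | cut -c1-170
```

```text
22.225 [ 0.5327 -0.1193  0.1698] [-0.6466  0.3066 -1.3917]
ring cols 302 338 rows 226 254
ellipse ((319.58319091796875, 246.10995483398438), (37.108123779296875, 40.20163345336914), 9.389225006103516)
bush [ 0.5306 -0.1231  0.096 ]
228 197/79 78/59 157/73 212/107 217/121 216/124 214/137 213/134 214/136 210/136 213/139 212/144 214/149 213/141 210/141 215/127 199/101 160/83 128/74 55/60 118/67 195/81
230 215/108 216/144 216/149 212/147 209/145 210/147 206/145 209/143 213/141 203/143 212/142 207/148 211/151 213/146 212/147 212/147 210/152 213/152 213/146 213/141 218/12
232 211/151 207/150 215/145 209/145 212/142 212/147 210/143 212/144 207/143 211/144 214/143 205/149 210/152 210/148 212/147 206/147 209/149 212/148 209/145 211/145 210/14
234 209/151 206/151 208/146 208/147 207/143 210/146 211/133 211/128 205/123 208/120 212/112 205/117 209/123 210/131 208/140 211/146 212/147 208/151 215/146 207/144 208/14
236 212/148 211/149 210/141 206/134 209/117 214/111 211/110 214/107 212/106 214/105 219/105 207/101 217/101 208/104 206/105 205/107 205/112 215/122 211/145 210/147 205/14
238 206/168 20
[... 393 characters left out ...]
/87 46/78 32/72 14/71 22/58 135/70 210/113 213/104 208/98 205/122
244 212/217 209/223 209/226 138/100 31/50 20/52 40/71 48/85 43/89 50/97 43/96 44/92 44/92 31/65 32/71 38/53 180/41 159/88 211/210 210/202 211/192 213/192
246 213/215 213/220 216/223 205/162 83/68 15/51 32/72 42/85 43/89 41/94 45/96 43/95 51/95 32/48 170/42 255/40 69/37 206/171 212/212 213/211 209/203 212/206
248 209/216 212/217 214/222 213/226 163/128 43/59 31/74 48/85 45/90 45/96 46/95 46/94 43/94 74/52 128/40 154/101 204/190 215/210 211/211 211/207 209/190 210/219
250 208/222 211/215 216/220 212/224 146/131 50/66 36/77 48/85 46/89 45/96 47/97 38/93 41/93 143/123 202/194 214/216 214/211 211/208 204/211 209/204 212/207 207/235
```

{"op": "step_arm", "data": {"series": [0.001,0.001,0,0,0.001,0.001,0.005,0,0.001,0.001,0.01,0,0.001,0.001,0.015,0,0.001,0.001,0.018,0,0.001,0.001,0.02,0,0.001,0.001,0.02,0]}}

```text
time: 23.1
tool_pos: [0.5339, -0.1186, 0.1498]
tcp_rot: [-2.405, -2.021, 0.001]
wrist_force: [-0.8, -0.7, -1.3]
width: 0.298
grip_force: 88.8
```

Free so far, with the tip below the bush (about 67 mm). I'll go on in small steps and watch the force.

{"op": "step_arm", "data": {"series": [0,0,0.004,0,0,0,0.007,0,0,0,0.007,0]}}

```text
time: 23.48
tool_pos: [0.5338, -0.1185, 0.1427]
tcp_rot: [-2.405, -2.021, 0.001]
wrist_force: [-0.5, -1.2, -0.9]
width: 0.298
grip_force: 88.8
```

{"op": "step_arm", "data": {"series": [0,0,0.003,0,0,0,0.005,0,0,0,0.005,0]}}

```text
time: 23.85
tool_pos: [0.534, -0.1186, 0.1378]
tcp_rot: [-2.405, -2.021, 0.0]
wrist_force: [-0.7, -0.9, -1.7]
width: 0.298
grip_force: 88.8
```

{"op": "step_arm", "data": {"series": [0,0,0.002,0,0,0,0.003,0,0,0,0.003,0]}}

```text
time: 24.22
tool_pos: [0.5344, -0.1187, 0.1357]
tcp_rot: [2.405, 2.021, 0.001]
wrist_force: [-1.3, -1.5, 4.9]
width: 0.302
grip_force: 89.4
```

{"op": "step_arm", "data": {"series": [0,0,0.002,0,0,0,0.002,0]}}

```text
time: 24.48
tool_pos: [0.5344, -0.1187, 0.1337]
tcp_rot: [2.404, 2.021, 0.001]
wrist_force: [-1.1, -0.7, 4.4]
width: 0.301
grip_force: 89.6
```

{"op": "step_arm", "data": {"series": [0,0,0.002,0,0,0,0.002,0]}}

```text
time: 24.72
tool_pos: [0.5344, -0.1188, 0.1319]
tcp_rot: [2.404, 2.021, 0.001]
wrist_force: [-1.8, -1.9, 7.2]
width: 0.303
grip_force: 89.7
```

{"op": "step_arm", "data": {"series": [0,0,0.001,0,0,0,0.001,0]}}

```text
time: 24.98
tool_pos: [0.5345, -0.1188, 0.1312]
tcp_rot: [2.404, 2.021, 0.001]
wrist_force: [-2.7, -1.4, 8.1]
width: 0.304
grip_force: 89.8
```

{"op": "step_arm", "data": {"series": [0,0,0.001,0,0,0,0.001,0]}}

```text
time: 25.22
tool_pos: [0.5346, -0.1189, 0.1307]
tcp_rot: [2.404, 2.02, 0.001]
wrist_force: [-2.8, -0.8, 9.7]
width: 0.301
grip_force: 90.1
```

{"op": "step_arm", "data": {"series": [0,0,0.001,0,0,0,0.001,0]}}

```text
time: 25.48
tool_pos: [0.5348, -0.119, 0.1305]
tcp_rot: [2.404, 2.02, 0.001]
wrist_force: [-3.8, -0.5, 12.8]
width: 0.3
grip_force: 90.5
```

{"op": "step_arm", "data": {"series": [0,0,0.0015,0,0,0,0.0015,0,0,0,0.0015,0], "newtons": 110}}

```text
time: 25.85
tool_pos: [0.5352, -0.1191, 0.1304]
tcp_rot: [2.403, 2.02, 0.002]
wrist_force: [-5.3, -0.1, 18.7]
width: 0.296
grip_force: 107.1
```

```bash
python3 f.py
```

```text
25.85 [ 0.5352 -0.1191  0.1304] [-5.3144 -0.0783 18.7021] 0.2957351056222989
driver_tip scene 0.21 [387.9 215.9] [array([ 0.5117, -0.217 ,  0.096 ]), array([ 0.5635, -0.3165,  0.0474])]
guide_bush wrist 0.64 [314.4 268.3] [array([ 0.53 , -0.124,  0.096]), array([ 0.5261, -0.1438,  0.0474])]
guide_bush scene 0.88 [360.4 228.5] [array([ 0.5273, -0.1064,  0.096 ]), array([ 0.5807, -0.1952,  0.0474])]
guide_bush top 0.66 [368.  279.3] [array([ 0.5258, -0.1225,  0.096 ]), array([ 0.538 , -0.1239,  0.0474])]
  tri [ 0.5309 -0.1229  0.0893] [np.float64(0.0037929815659636305), np.float64(0.00550049908318986), np.float64(0.0032935644008022682)]
driver_grip wrist 0.68 [317.4 313.9] [array([ 0.5262, -0.1567,  0.096 ]), array([ 0.5215, -0.1841,  0.0474])]
driver_grip scene 0.63 [358.9 205.7] [array([ 0.6098, -0.229 ,  0.096 ]), array([ 0.6712, -0.3297,  0.0474])]
  tri [ 0.5363 -0.1191  0.1534] [np.float64(0.006227364639783958), np.float64(0.006227364639783917)]
```

{"op": "step_arm", "data": {"series": [0,0,0,0,0,0,0,0,0,0,0,0,0,0,0,0]}}

```text
time: 26.95
tool_pos: [0.5352, -0.1191, 0.1304]
tcp_rot: [2.403, 2.02, 0.002]
wrist_force: [-6.1, -0.6, 18.8]
width: 0.296
grip_force: 107.1
```

```bash
python3 -c "
from workcell import job
print(job.finish_job())"
```

```text
the job is handed in; nothing more can be done
None
```

I handed the job in at about 27 s: the carrier is in its station notch, and the gripped yellow screwdriver goes through the guide bush and presses the plug onto its stop. The push held steady at about 19 N after roughly 6.5 mm of travel; no verdict came back.

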